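# Catch the candle stubs: hang the pail and hold the chute's spring gate at its mark

## Robot

A 7-joint arm with a two-finger parallel gripper is mounted at the origin on the work surface. World frame = base frame: x ahead of the robot, y to its left, z up, the work surface at z = 0. Lengths are in m, angles in rad, forces in N, time in s.
With the tool pointing down it reaches from about 0.4 to 0.925 m from the base axis. Payload 5.6 kg.
Tool frame: the origin (TCP) lies between the finger pads; the fingertips stand 11 mm ahead of it and the grasp point (between the pads) lies 8 mm behind it; z points along the fingers, y is the line along which they close (so a half turn about z gives the same grasp; the last joint's range is limited). The gripper opens to 85 mm and grips with 20 to 120 N. Pads are 22 mm wide; open, the fingers measure 114 mm over their backs; the gripper's body (76 mm by 85 mm) begins 54 mm behind the grasp point. The pads swing forward as they close: fully open they stand 13 mm farther back than shut.
Start: joints at [1.242, 0.468, -0.012, 1.603, 0.006, 1.071, -0.056], TCP at [0.183, -0.624, 0.242] pointing down, gripper open.
Joint ranges: [-2.53, 2.53], [-0.31, 2.02], [-1.57, 1.55], [0.28, 2.44], [-1.29, 4.43], [0.15, 1.84], [-2.92, 2.92]. Speed limits (rad/s): [2.57, 2.57, 3.14, 3.14, 3.14, 3.14, 3.14].

## Interface

Orientations are given as a 3x3 rotation matrix whose columns are the frame's x, y, z axes.
In Python, from cell import monitor, imaging, hand_in gives the robot as it stands.
- The arm moves only by the tool drive_tool, never from a script. Its argument "increments" is a list of rows, each a list of 6 numbers: the shift along the tool's x, y, z scaled (see below), then the turn, a rotation vector about the tool's x, y, z scaled (see below). A call has 1 to 20 rows; each row shifts and turns the commanded pose from where the row before left it, along the tool's axes as they then stand; what a row does not reach is not made up. The controller multiplies each number of a shift by 0.02 m and each number of a turn by 0.15 rad. A row lasts 1/10 s, in which the tool goes at most 50 mm and 8.59 degrees, less where a joint would pass 70% of its speed; a pose out of reach is approached as far as the arm can. A call with a number of a shift or a turn outside -1 to 1 is refused whole. A call with a gripper value outside its range is refused whole. "jaw" is the closure, from 0 (fully open) to 1 (shut), set as the call begins (left out, the last holds). The fingers move at their own pace and stop on an object; "grip_force" is the grip in N (left out, the last holds). Time passes only in rows, so rows that do not move let the fingers close. It gives the time, the measured TCP pose, the force, the opening and the grip force at its end, in the units of the state.
- monitor.state(): the state, without advancing time (a new reading comes with each control period).
- imaging.snapshot(name): name is "scene" or "top" or "wrist"; returns a dict with "color" (420x560x3 uint8, red, green, blue), "z_map" (420x560 float32, m along the optical axis (not along the pixel's ray), 0 where there is no reading), "fov_y" (degrees; the focal length in pixels is half the picture's height over the tangent of half this angle, whatever the lens; pixels are square), "cx", "cy" (the principal point, pixels), "eye" and "rotation" of the camera in the world. Camera axes: x right, y up, looking along -z (the intrinsics and any distortion apply to the point x, -y, -z); pixel columns grow to the right and rows downward; lengths in m; the calibration is good to about 2 mm. A picture is of the moment at which its call begins.
- hand_in(): hands the job in; it is judged then, once.
Trained networks look in a picture, given as the dict that the camera call returned (one of the last four; its "shot" number tells which), for a name from the list of things; names that differ only in an ending like _2 or _b are one class to them, and where a whole thing is asked for, a point or a joint stands for the part that bears it (a point fixed in the world has none). Each returns a list of dicts, best first, with "conf" (0 to 1); they miss things now and then, are a little off and sometimes report something else, mostly with a low value. They report only what shows in the picture. A call takes as long as a camera call. They do not tell look-alikes from the thing itself.
- imaging.trace(picture, name): "pixels" (420x560 bool, what is visible of it).
- imaging.place_of(picture, name): "at" ([x, y, z] in m, in the coordinates of the camera as it stood for that picture, good to about 4 mm: a listed point, or the origin of a listed thing).
The state is a dict: "time": time; "qpos": joint angles; "qd": joint speeds; "joint_efforts": joint torques, N m; "tool_pos": TCP position; "eef_rot": TCP orientation; "contact_force": force on the tool from outside, world axes, zero at the start; "ft_torque": the same for the moment, N m; "gripper_width": finger opening in m; "grip_force": force on a finger pad.
Only numpy, scipy, OpenCV 4.12 (cv2) and the standard library are available. Lean on these libraries where they do the work, as an engineer would, in place of code of your own. Each camera call takes 0.05 s, during which the arm holds its last target. There are 200 camera calls.

## Task

Hang the tin pail by its hoop on the two hooks at the mouth of the tin chute and let go of it, then take the wooden cross handle of the chute's spring gate and draw it up to the mark, where the red rings on its rods stand just clear of the tube tops, without going well past it, so that the three waiting candle stubs roll into the pail. Keep the gate there: finish with the gripper still holding the handle at the mark, the stubs in the hanging pail. Leave everything else on the table where it is.

Things in the scene. Friction and masses are not known exactly. Their poses are not given: they have to be found in the camera images.
- chute: Fixed tin chute on legs, mouth over the bin beyond the table's left end. Origin: table top right below the gate; stubs run to its +y, x across, z up. Trough 67 mm wide (62 inside), walls 41 mm, slope 11 deg, from y -133 mm (flared cheeks there, 112 mm wide, top 308 mm above the table) to the mouth at y 93 mm (underside 173 mm, floor 177 mm up). Frame, tubes within 63 mm of the middle; legs at y below 0.
- hook_tips (a point): Point midway between the tips of two upturned dark steel hooks of 7 mm bar, one on each side wall of the chute's mouth, at x -37 and +37 mm of the chute: each a U along y, open upwards, with a flat 27 mm bottom. This point: y 143 mm, 230 mm up. The hump at the trough side tops out 226 mm above the table, the free tip 230 mm, the outer side at y 147 mm. Nothing spans the 67 mm between the hooks.
- hook_seat (a point): Point midway between the hooks where the middle of the pail's hoop bar lies when it hangs: chute y 121.5 mm, 212 mm above the table; axes as the chute's. The bar lies across the trough (along x) in both U's, the hoop's legs on either side of the trough, the pail below the mouth, its underside 37 mm above table height.
- pail: Loose tin pail, 0.2 to 0.42 kg, upright on the table at the start. Origin: centre of its underside, z up, x along the hoop. 112 mm wide at the bottom, 130 mm at the rim, 85 mm high, wall 3 mm. A stiff 8 mm wire hoop stands fixed on ears at x -66 and +66 mm: legs upright to 105 mm, then leaning in to a straight level top bar 108 mm long at 175 mm height.
- pail_hoop (a point): Middle of the straight top bar of the hoop (bar along this point's x, 8 mm thick, z up): the place to grip it, 175 mm above the pail's underside. The bar is free all round.
- pail_middle (a point): Centre of the pail, half-way up its side (42.5 mm above its underside).
- gate (a joint): How far the spring gate is drawn up, in m: 0 shut, 0.040 at the mark (lower edge of the red rings level with the tops of the two grey spring tubes), end stop 0.070. It slides straight up. Spring and weight pull it shut: about 6 N to start, about 10 N at the mark, 14 N at the stop; it drops shut when let go.
- gate_grip (a point): Middle of the gate's wooden cross handle: a round level bar 14 mm thick, 126 mm long along the chute's x, right above the chute's origin, 285 mm above the table when shut; it rises with the gate. Free all round over its middle 46 mm; straps hang from it at x -29 and +29 mm, rods at -54 and +54 mm; the blade's top edge is 28 mm under its middle.
- stub0: Loose cream candle stub 1 of 3, a cylinder 24 mm thick and 54 mm long, 24 g, lying across the trough behind the shut gate; origin at its centre, x along it. It rolls down by itself once the gate is up more than about 27 mm.
- stub1: Loose cream candle stub 2 of 3, a cylinder 24 mm thick and 54 mm long, 24 g, lying across the trough behind the shut gate; origin at its centre, x along it. It rolls down by itself once the gate is up more than about 27 mm.
- stub2: Loose cream candle stub 3 of 3, a cylinder 24 mm thick and 54 mm long, 24 g, lying across the trough behind the shut gate; origin at its centre, x along it. It rolls down by itself once the gate is up more than about 27 mm.
- chalice: Bystander: pewter chalice standing, 110 mm foot, 150 mm high. Origin: centre of its underside.
- thurible_lid: Bystander: pitted dark bronze thurible lid with a ring on top, 112 mm wide, 101 mm high. Origin: centre of its underside.
- backplate: Bystander: brass sconce backplate lying flat, 70 x 180 mm, 26 mm high at its boss. Origin: centre of its underside.
- shade: Bystander: white milk glass lamp shade standing on its mouth, 148 mm wide, 112 mm high. Origin: centre of its mouth.
- polish: Bystander: polish tin, 72 mm wide, 62 mm high. Origin: centre of its underside.
- brush: Bystander: flat brush with a wooden handle lying down, 200 mm long. Origin: on the table under it.
There are look-alikes about, which are no part of the job. Leave any turquoise or yellow look-alike of the stub1 alone.

How it is judged:
By the outcome, as a careful person would: the job done as asked, in the order asked, and still so for the second after the job is handed in, while the arm keeps its last pose, push and grip.
It also fails if it takes over 61 s, if anything falls off the work surface, if the arm or the gripper's body presses on something with over 40 N, if the wrist force passes 120 N, or if a joint passes its speed limit or range.

## Working session

There is one attempt and no reset: what is moved stays moved. The work goes in short steps, Python scripts to look and compute and a tool call to move; the robot and the scene stay as the last step left them, time stands still between calls to the robot, and variables do not carry over. Pictures are saved under pics/ and viewed, at most 10 in all, crops included, and the job is handed in when it is done.

Besides the shell and the picture viewer there is one more tool, called after "Call:" as a command line: name --pt "numbers of a row" for each row, then --argument value for the rest. drive_tool: Moves the arm, as the interface text tells. Its arguments: {"type":"object","properties":{"increments":{"type":"array"},"jaw":{"type":"number"},"grip_force":{"type":"number"}},"required":["increments"]}

```bash
mkdir -p pics; ls
cat > h.py <<'E'
import numpy as np, cv2
from cell import monitor, imaging, hand_in
def world(p,c): return np.array(p['eye'])+np.array(p['rotation'])@np.array(c)
def pix(p,w):
    c=np.array(p['rotation']).T@(np.array(w)-p['eye']); f=210/np.tan(np.radians(p['fov_y'])/2)
    return (p['cx']+f*c[0]/-c[2], p['cy']-f*c[1]/-c[2])
def unproj(p,u,v,z=None):
    f=210/np.tan(np.radians(p['fov_y'])/2); z=p['z_map'][int(v),int(u)] if z is None else z
    return world(p,[(u-p['cx'])/f*z,-(v-p['cy'])/f*z,-z])
def save(n,img): cv2.imwrite('pics/'+n,cv2.cvtColor(img,cv2.COLOR_RGB2BGR))
E
python3 - <<'E'
from h import *
s=monitor.state(); print({k:np.round(v,3).tolist() for k,v in s.items()})
ims=[]
for n in ['scene','top']:
    p=imaging.snapshot(n); ims.append(p['color'])
    print(n,p['fov_y'],p['cx'],p['cy'],np.round(p['eye'],3),[k for k in p if k not in('color','z_map')])
    for t in ['chute','hook_tips','hook_seat','pail','pail_hoop','pail_middle','gate_grip','stub0','chalice','thurible_lid','backplate','shade','polish','brush']:
        for d in imaging.place_of(p,t)[:4]:
            w=world(p,d['at']); print(t,round(d['conf'],2),np.round(w,3),np.round(pix(p,w)))
save('a_scene.png',ims[0]); save('a_top.png',ims[1])
E
```

```text
pics
{'time': 0.0, 'qpos': [1.242, 0.468, -0.012, 1.604, 0.006, 1.071, -0.056], 'qd': [0.0, 0.0, 0.001, 0.001, 0.002, 0.0, 0.0], 'joint_efforts': [-0.0, -53.238, 0.022, -25.13, 0.012, 0.008, 0.0], 'tool_pos': [0.183, -0.623, 0.241], 'eef_rot': [[0.959, 0.282, -0.001], [0.282, -0.959, 0.002], [-0.0, -0.002, -1.0]], 'contact_force': [-0.007, -0.418, -0.257], 'ft_torque': [0.023, 0.021, -0.031], 'grip_force': 0.0, 'gripper_width': 0.085}
scene 44.348459699984446 284.213108366796 209.0275724761238 [1.041 0.558 1.323] ['fov_y', 'cx', 'cy', 'eye', 'rotation', 'shot']
chute 0.88 [0.568 0.209 0.002] [343. 339.]
hook_tips 0.56 [0.572 0.348 0.232] [393. 343.]
hook_seat 0.6 [0.568 0.333 0.216] [389. 340.]
pail 0.95 [ 0.473 -0.124  0.005] [291. 241.]
pail 0.37 [ 0.57  -0.462 -0.001] [202. 194.]
pail_hoop 0.73 [ 0.478 -0.122  0.175] [289. 209.]
pail_middle 0.93 [ 0.472 -0.121  0.042] [291. 235.]
gate_grip 0.3 [ 0.28  -0.281  0.003] [304. 181.]
stub0 0.7 [0.563 0.146 0.222] [334. 282.]
stub0 0.58 [0.569 0.329 0.213] [387. 339.]
stub0 0.49 [0.702 0.15  0.013] [291. 352.]
stub0 0.41 [0.561 0.175 0.2
[... 713 characters left out ...]
[276. 220.]
gate_grip 0.82 [0.568 0.207 0.281] [156. 178.]
gate_grip 0.64 [ 0.712 -0.054 -0.   ] [256. 155.]
stub0 0.7 [0.565 0.197 0.208] [167. 185.]
stub0 0.56 [0.562 0.148 0.221] [183. 185.]
stub0 0.56 [0.426 0.128 0.014] [202. 236.]
stub0 0.45 [0.707 0.154 0.011] [197. 156.]
chalice 0.64 [ 0.363 -0.447 -0.001] [370. 254.]
thurible_lid 0.63 [ 0.713 -0.267 -0.002] [316. 155.]
backplate 0.62 [ 0.568 -0.461  0.002] [372. 195.]
backplate 0.39 [0.565 0.169 0.216] [176. 184.]
shade 0.64 [ 0.71  -0.053 -0.001] [256. 156.]
shade 0.42 [ 0.469 -0.12   0.171] [275. 218.]
shade 0.25 [0.567 0.197 0.209] [167. 184.]
brush 0.78 [ 0.274 -0.285 -0.004] [323. 281.]
brush 0.7 [0.566 0.208 0.284] [155. 179.]
```

View pics/a_scene.png

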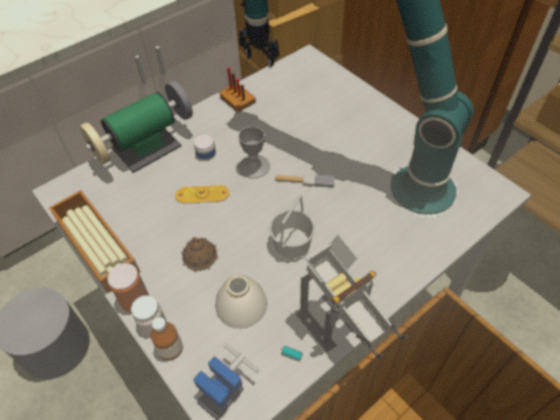

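View pics/a_top.png

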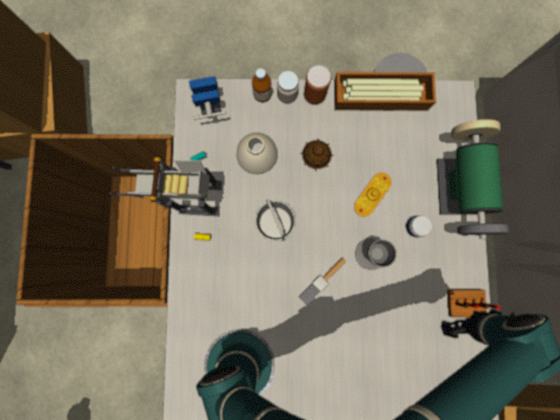

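The scene picture shows the pail with its hoop at (291,220), the chute at (343,290) with its wooden handle at (354,287) and the hooks near (390,340). In the top picture the hoop bar runs from about (268,203) to (284,238), the handle is at (156,180) and the hooks are at (115,180).

Candidates:
- **Stubs:** the waiting cream ones are in the trough at top (176,184). The turquoise one at (199,156) and the yellow one at (202,237) are look-alikes to leave alone.
- **Pail:** tin pail with the hoop at top (276,220). The grey bin on the floor at (400,60) and the chalice at (375,252) are not it.
- **Handle:** wooden cross bar on the chute at top (156,180). The brush at (323,281) is not it.

Next I measure the bars from depth.

Run:
```python
from h import *
def cloud(p):
    f=210/np.tan(np.radians(p['fov_y'])/2); v,u=np.mgrid[:420,:560]; z=p['z_map']
    c=np.stack([(u-p['cx'])/f*z,-(v-p['cy'])/f*z,-z],-1); w=c@np.array(p['rotation']).T+p['eye']; w[z==0]=np.nan; return w
def line(w,lo,hi,name):
    m=((w>lo)&(w<hi)).all(-1); q=w[m]
    if len(q)<5: print(name,len(q));return
    c=np.median(q,0); e=np.linalg.svd(q[:,:2]-q[:,:2].mean(0),full_matrices=False)[2][0]; t=(q[:,:2]-c[:2])@e
    print(name,len(q),'mid',np.round(c[:2]+e*(t.min()+t.max())/2,4),'z',np.round(np.percentile(q[:,2],[10,50,90]),3),'len',round(np.ptp(t),3),'ang',round(np.degrees(np.arctan2(e[1],e[0])),1), np.round(q.min(0),3),np.round(q.max(0),3))
for n in ['scene','top']:
    p=imaging.snapshot(n); w=cloud(p); print(n)
    line(w,[.38,-.22,.155],[.57,-.03,.2],'hoop')
    line(w,[.38,-.22,.06],[.57,-.03,.1],'rim')
    line(w,[.47,.15,.27],[.67,.27,.30],'handle')
    line(w,[.47,.30,.16],[.57,.39,.26],'hookL')
    line(w,[.57,.30,.16],[.67,.39,.26],'hookR')
    line(w,[.45,.0,.24],[.68,.13,.34],'cheeks')
    save(f'b_{n}.png',cv2.resize(p['color'][150:250,90:300] if n=='top' else p['color'][180:370,240:440],None,fx=3,fy=3,interpolation=2))
```

```text
scene
hoop 115 mid [ 0.4749 -0.1149] z [0.168 0.177 0.18 ] len 0.121 ang 22.9 [ 0.419 -0.142  0.156] [ 0.531 -0.091  0.184]
rim 566 mid [ 0.4737 -0.1187] z [0.064 0.079 0.088] len 0.138 ang 44.2 [ 0.405 -0.184  0.06 ] [ 0.541 -0.048  0.099]
handle 407 mid [0.5635 0.211 ] z [0.283 0.29  0.294] len 0.129 ang 9.1 [0.502 0.15  0.27 ] [0.629 0.222 0.3  ]
hookL 139 mid [0.5372 0.3267] z [0.178 0.209 0.225] len 0.06 ang 98.1 [0.531 0.3   0.175] [0.569 0.357 0.232]
hookR 102 mid [0.6106 0.321 ] z [0.197 0.21  0.225] len 0.061 ang 74.0 [0.572 0.3   0.178] [0.615 0.352 0.233]
cheeks 575 mid [0.5574 0.0955] z [0.248 0.278 0.301] len 0.112 ang -8.6 [0.503 0.08  0.24 ] [0.614 0.13  0.311]
top
hoop 104 mid [ 0.4701 -0.1198] z [0.175 0.178 0.181] len 0.116 ang -157.1 [ 0.416 -0.144  0.156] [ 0.524 -0.096  0.183]
rim 337 mid [ 0.4811 -0.1175] z [0.066 0.084 0.088] len 0.133 ang -72.7 [ 0.408 -0.185  0.06 ] [ 0.539 -0.055  0.095]
handle 277 mid [0.5654 0.2055] z [0.286 0.291 0.293] len 0.126 ang 177.5 [0.503 0.15  0.27 ] [0.628 0.219 0.3  ]
hookL 61 mid [0.5368 0.3268] z [0.205 0.212 0.225] len 0.054 ang 91.4 [0.532 0.3   0.173] [0.558 0.354 0.23 ]
hookR 54 mid [0.6068 0.3212] z [0.204 0.213 0.226] len 0.059 ang -107.5 [0.573 0.3   0.172] [0.616 0.35  0.23 ]
cheeks 524 mid [0.5617 0.09  ] z [0.255 0.279 0.302] len 0.112 ang -176.5 [0.506 0.073 0.24 ] [0.615 0.13  0.31 ]
```

View pics/b_top.png

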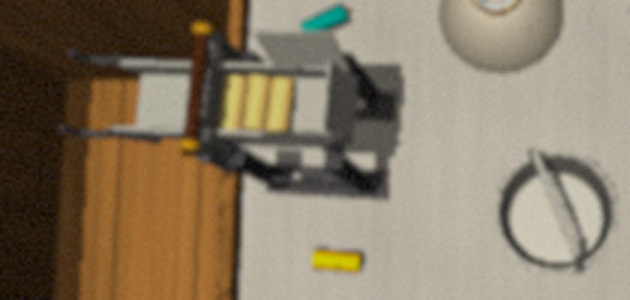

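Pail yaw is about 23 deg, chute yaw about -2.5 deg and the chute origin is near (0.565, 0.206). I'll write a small planner and move above the hoop for a wrist look.

```bash
cat >> h.py <<'E'
def rot_units(yaw):
    R=np.array(monitor.state()['eef_rot']); y=np.radians(yaw)
    T=np.array([[np.cos(y),np.sin(y),0],[np.sin(y),-np.cos(y),0],[0,0,-1.]])
    return cv2.Rodrigues(R.T@T)[0].ravel()/.15, T
def plan(pos,yaw):
    s=monitor.state(); r,T=rot_units(yaw)
    print('TCP',np.round(s['tool_pos'],4),'turn first (units)',np.round(r,2),'then shift (units)',np.round(T.T@(np.array(pos)-s['tool_pos'])/.02,2))
def st():
    s=monitor.state(); print({k:np.round(s[k],3).tolist() for k in ['time','qpos','tool_pos','contact_force','grip_force','gripper_width']})
E
python3 - <<'E'
from h import *
plan([.45,-.15,.30],23)
p=imaging.snapshot('scene')
f=210/np.tan(np.radians(p['fov_y'])/2); v,u=np.mgrid[:420,:560]; z=p['z_map']
w=np.stack([(u-p['cx'])/f*z,-(v-p['cy'])/f*z,-z],-1)@np.array(p['rotation']).T+p['eye']
for x0 in (.3,.4,.5,.6,.7):
  for y0 in (.25,.35,.45,.55):
    q=w[(abs(w[...,0]-x0)<.05)&(abs(w[...,1]-y0)<.05)&(z>0)]
    print(x0,y0,round(q[:,2].max(),3) if len(q) else None,end='; ')
E
```

```text
TCP [ 0.1832 -0.6236  0.2423] turn first (units) [-0.    0.   -0.77] then shift (units) [ 21.53 -16.59  -2.89]
0.3 0.25 0.01; 0.3 0.35 -0.715; 0.3 0.45 -0.719; 0.3 0.55 None; 0.4 0.25 0.008; 0.4 0.35 -0.717; 0.4 0.45 None; 0.4 0.55 None; 0.5 0.25 0.297; 0.5 0.35 0.23; 0.5 0.45 None; 0.5 0.55 None; 0.6 0.25 0.297; 0.6 0.35 0.23; 0.6 0.45 None; 0.6 0.55 None; 0.7 0.25 0.009; 0.7 0.35 None; 0.7 0.45 None; 0.7 0.55 None;
```

Call:
drive_tool --pt "0 0 -0.5 0 0 -0.77" --pt "0.5 -0.4 -0.5 0 0 0" --pt "1 -0.77 -0.5 0 0 0" --pt "1 -0.77 -0.5 0 0 0" --pt "1 -0.77 -0.4 0 0 0" --pt "1 -0.77 -0.4 0 0 0" --pt "1 -0.77 0 0 0 0" --pt "1 -0.77 0 0 0 0" --pt "1 -0.77 0 0 0 0" --pt "1 -0.77 0 0 0 0" --pt "1 -0.77 0 0 0 0" --pt "1 -0.77 0 0 0 0" --pt "1 -0.77 0 0 0 0" --pt "1 -0.77 0 0 0 0" --pt "1 -0.77 0 0 0 0" --pt "1 -0.77 0 0 0 0" --pt "1 -0.77 0 0 0 0" --pt "1 -0.77 0 0 0 0" --pt "1 -0.77 0 0 0 0" --pt "1 -0.77 0 0 0 0" --jaw 0 --grip_force 60

```text
time: 3.65
tool_pos: [0.4127, -0.2148, 0.2988]
eef_rot: [[0.921, 0.388, 0.001], [0.388, -0.921, -0.001], [0.0, 0.001, -1.0]]
contact_force: [-0.4, 0.4, 0.4]
gripper_width: 0.0851
grip_force: 0.0
```

Run:
```python
from h import *
plan([.45,-.15,.30],23); st()
p=imaging.snapshot('wrist'); print(np.round(p['eye'],3),np.round(p['rotation'],2).tolist(),p['fov_y'])
for t in ['pail','pail_hoop','pail_middle']:
    for d in imaging.place_of(p,t)[:3]:
        w=world(p,d['at']); print(t,round(d['conf'],2),np.round(w,4),np.round(pix(p,w)))
save('c_wrist.png',p['color'])
p=imaging.snapshot('top'); f=210/np.tan(np.radians(p['fov_y'])/2)
for uv in [(30,200),(90,137),(90,301),(168,270),(60,220)]: print(uv,np.round(unproj(p,*uv),3))
```

```text
TCP [ 0.4127 -0.2148  0.2988] turn first (units) [ 0.01 -0.   -0.02] then shift (units) [ 2.98 -2.25 -0.06]
{'time': 3.65, 'qpos': [0.727, 0.114, -0.342, 1.953, 0.043, 1.081, -0.805], 'tool_pos': [0.413, -0.215, 0.299], 'contact_force': [-0.362, 0.385, 0.354], 'grip_force': 0.0, 'gripper_width': 0.085}
[ 0.473 -0.188  0.431] [[0.39, 0.89, 0.24], [-0.92, 0.38, 0.1], [0.0, -0.26, 0.97]] 58.40032620148582
pail 0.69 [ 0.4692 -0.1173  0.0016] [220.  83.]
pail 0.49 [ 0.4718 -0.116   0.1761] [176.  62.]
pail_hoop 0.78 [ 0.4713 -0.1182  0.177 ] [179.  64.]
pail_middle 0.81 [ 0.4665 -0.1191  0.0408] [214.  84.]
pail_middle 0.3 [ 0.5742 -0.4601 -0.0033] [539. 118.]
(30, 200) [ 0.561  0.771 -0.067]
(90, 137) [ 0.798  0.569 -0.064]
(90, 301) [ 0.203  0.528 -0.062]
(168, 270) [ 0.308  0.268 -0.09 ]
(60, 220) [ 0.509  0.773 -0.272]
```

View pics/c_wrist.png

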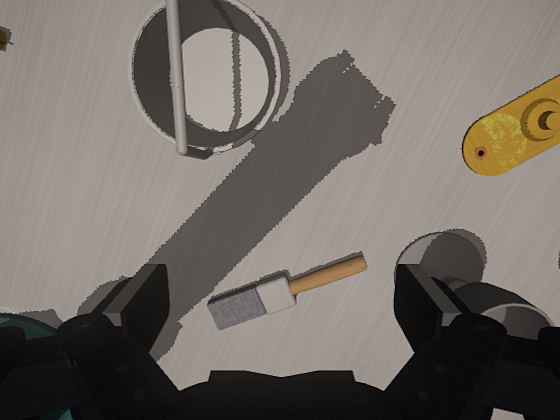

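Run:
```python
from h import *
plan([.471,-.118,.24],23)
```

```text
TCP [ 0.412  -0.2168  0.2986] turn first (units) [ 0.01  0.   -0.01] then shift (units) [ 4.64 -3.39  2.93]
```

The pail with its hoop fills the upper left of the wrist view, the bar running from (172,0) to (182,150). The tin body and wire hoop confirm the choice.

Call:
drive_tool --pt "0.5 -0.35 0 0 0 0" --pt "1 -0.75 0 0 0 0" --pt "1 -0.75 0 0 0 0" --pt "1 -0.75 0.3 0 0 0" --pt "0.7 -0.5 0.8 0 0 0" --pt "0.4 -0.25 0.8 0 0 0" --pt "0 0 0.5 0 0 0" --pt "0 0 0 0 0 0"

```text
time: 4.7
tool_pos: [0.4699, -0.1192, 0.2489]
eef_rot: [[0.921, 0.39, -0.003], [0.39, -0.921, 0.001], [-0.003, -0.002, -1.0]]
contact_force: [-1.3, -1.0, 0.8]
gripper_width: 0.0852
grip_force: 0.0
```

Run:
```python
from h import *
p=imaging.snapshot('wrist')
f=210/np.tan(np.radians(p['fov_y'])/2); v,u=np.mgrid[:420,:560]; z=p['z_map']
w=np.stack([(u-p['cx'])/f*z,-(v-p['cy'])/f*z,-z],-1)@np.array(p['rotation']).T+p['eye']
m=(w[...,2]>.165)&(w[...,2]<.19)&(abs(w[...,0]-.471)<.08)&(abs(w[...,1]+.118)<.06)&(z>0); q=w[m]
vx,vy,x0,y0=cv2.fitLine(q[:,:2].astype(np.float32),cv2.DIST_HUBER,0,.01,.01).ravel()
print(len(q),np.degrees(np.arctan2(vy,vx)),x0,y0,np.percentile(q,[1,50,99],axis=0).round(3).tolist())
print([(round(d['conf'],2),np.round(world(p,d['at']),4)) for d in imaging.place_of(p,'pail_hoop')[:2]])
plan([.471,-.118,.167],23)
```

```text
2748 22.921675 0.47668165 -0.11364177 [[0.421, -0.139, 0.171], [0.479, -0.113, 0.178], [0.525, -0.092, 0.18]]
[(0.86, array([ 0.468 , -0.1194,  0.1731]))]
TCP [ 0.4708 -0.1198  0.2505] turn first (units) [ 0.    0.   -0.01] then shift (units) [ 0.04 -0.08  4.17]
```

Call:
drive_tool --pt "0.1 -0.2 0.6 0 0 0" --pt "0 0 0.8 0 0 0" --pt "0 0 0.8 0 0 0" --pt "0 0 0.8 0 0 0" --pt "0 0 0.7 0 0 0" --pt "0 0 0.45 0 0 0" --pt "0 0 0 0 0 0"

```text
time: 5.5
tool_pos: [0.4705, -0.1144, 0.1662]
eef_rot: [[0.921, 0.39, -0.002], [0.39, -0.921, 0.001], [-0.002, -0.001, -1.0]]
contact_force: [-0.0, 0.8, -0.2]
gripper_width: 0.0856
grip_force: 0.0
```

Call:
drive_tool --pt "0 0 0 0 0 0" --pt "0 0 0 0 0 0" --pt "0 0 0 0 0 0" --pt "0 0 0 0 0 0" --pt "0 0 0 0 0 0" --pt "0 0 0 0 0 0" --pt "0 0 0 0 0 0" --pt "0 0 0 0 0 0" --jaw 1 --grip_force 60

```text
time: 6.3
tool_pos: [0.4716, -0.1148, 0.1676]
eef_rot: [[0.921, 0.39, 0.001], [0.39, -0.921, -0.0], [0.001, 0.001, -1.0]]
contact_force: [0.4, -1.6, 2.6]
gripper_width: 0.0057
grip_force: 58.5
```

Gripped. Lift, and plan the route around the robot side of the chute.

Call:
drive_tool --pt "0 0 -0.2 0 0 0" --pt "0 0 -0.4 0 0 0" --pt "0 0 -0.7 0 0 0" --pt "0 0 -0.8 0 0 0" --pt "0 0 -0.8 0 0 0" --pt "0 0 -0.8 0 0 0" --pt "0 0 -0.8 0 0 0" --pt "0 0 -0.6 0 0 0" --pt "0 0 -0.4 0 0 0" --pt "0 0 -0.2 0 0 0" --pt "0 0 0 0 0 0"

```text
time: 7.4
tool_pos: [0.4712, -0.1145, 0.2814]
eef_rot: [[0.921, 0.391, 0.0], [0.391, -0.921, -0.0], [0.0, 0.0, -1.0]]
contact_force: [-0.0, 0.4, -2.2]
gripper_width: 0.0057
grip_force: 58.5
```

Run:
```python
from h import *
st()
p=imaging.snapshot('scene')
for t in ['pail','pail_hoop']: print(t,[(round(d['conf'],2),np.round(world(p,d['at']),4)) for d in imaging.place_of(p,t)[:2]])
plan([.385,-.02,.29],-2.5)
p=imaging.snapshot('wrist')
for t in ['pail','pail_hoop']: print(t,[(round(d['conf'],2),np.round(world(p,d['at']),4)) for d in imaging.place_of(p,t)[:2]])
```

```text
{'time': 7.4, 'qpos': [0.561, 0.179, -0.436, 1.929, 0.087, 1.052, -1.081], 'tool_pos': [0.471, -0.115, 0.281], 'contact_force': [-0.014, 0.375, -2.216], 'grip_force': 58.523, 'gripper_width': 0.006}
pail [(0.55, array([ 0.4739, -0.1196,  0.1183]))]
pail_hoop [(0.95, array([ 0.474 , -0.1161,  0.2895])), (0.66, array([0.5731, 0.3488, 0.2329]))]
TCP [ 0.4708 -0.1145  0.2806] turn first (units) [-0.    0.01  2.97] then shift (units) [-4.49 -4.53 -0.47]
pail [(0.67, array([ 0.4722, -0.1149,  0.1165]))]
pail_hoop [(0.87, array([ 0.4705, -0.1165,  0.2872])), (0.7, array([ 0.4686, -0.1172,  0.1156]))]
```

Call:
drive_tool --pt "0 0 0 0 0 0.4" --pt "-0.2 -0.2 0 0 0 0.5" --pt "-0.4 -0.4 0 0 0 0.5" --pt "-0.5 -0.5 0 0 0 0.5" --pt "-0.5 -0.6 0 0 0 0.5" --pt "-0.5 -0.6 0 0 0 0.4" --pt "-0.5 -0.7 0 0 0 0.17" --pt "-0.4 -0.8 0 0 0 0" --pt "-0.2 -0.8 0 0 0 0" --pt "-0.1 -0.9 0 0 0 0" --pt "0 -0.9 0 0 0 0" --pt "0 -0.9 0 0 0 0"

```text
time: 8.9
tool_pos: [0.4027, 0.0258, 0.2813]
eef_rot: [[0.999, -0.043, 0.0], [-0.043, -0.999, -0.0], [0.0, 0.0, -1.0]]
contact_force: [0.6, -0.1, -3.2]
gripper_width: 0.006
grip_force: 58.5
```

Run:
```python
from h import *
st(); plan([.412,.44,.285],-2.5)
```

```text
{'time': 8.9, 'qpos': [0.395, 0.026, -0.541, 2.088, 0.016, 1.031, -1.768], 'tool_pos': [0.403, 0.026, 0.281], 'contact_force': [0.558, -0.145, -3.201], 'grip_force': 58.481, 'gripper_width': 0.006}
TCP [0.4027 0.0258 0.2813] turn first (units) [ 0. -0.  0.] then shift (units) [ -0.44 -20.71  -0.18]
```

Call:
drive_tool --pt "-0.1 -1 0 0 0 0" --pt "-0.1 -1 0 0 0 0" --pt "-0.1 -1 0 0 0 0" --pt "-0.1 -1 0 0 0 0" --pt "-0.1 -1 0 0 0 0" --pt "0 -1 0 0 0 0" --pt "0 -1 0 0 0 0" --pt "0 -1 0 0 0 0" --pt "0 -1 0 0 0 0" --pt "0 -1 0 0 0 0" --pt "0 -1 0 0 0 0" --pt "0 -1 0 0 0 0" --pt "0 -1 0 0 0 0" --pt "0 -1 0 0 0 0" --pt "0 -1 0 0 0 0" --pt "0 -1 0 0 0 0" --pt "0 -1 0 0 0 0" --pt "0 -1 0 0 0 0" --pt "0 -0.9 0 0 0 0" --pt "0 -0.8 0 0 0 0"

```text
time: 10.9
tool_pos: [0.4098, 0.4199, 0.2809]
eef_rot: [[0.999, -0.043, -0.001], [-0.043, -0.999, 0.0], [-0.001, -0.0, -1.0]]
contact_force: [-0.3, -0.2, -3.7]
gripper_width: 0.0057
grip_force: 58.5
```

Run:
```python
from h import *
st(); plan([.577,.44,.27],-2.5)
```

```text
{'time': 10.9, 'qpos': [-0.293, 0.433, -0.738, 1.685, 0.314, 1.147, -2.73], 'tool_pos': [0.41, 0.42, 0.281], 'contact_force': [-0.273, -0.178, -3.744], 'grip_force': 58.483, 'gripper_width': 0.006}
TCP [0.4098 0.4199 0.2809] turn first (units) [-0.    0.01  0.  ] then shift (units) [ 8.31 -1.37  0.54]
```

Call:
drive_tool --pt "0.1 -0.7 0 0 0 0" --pt "0.4 -0.5 0 0 0 0" --pt "0.7 -0.2 0 0 0 0" --pt "0.9 0 0 0 0 0" --pt "1 0 0 0 0 0" --pt "1 0 0 0 0 0" --pt "1 0 0 0 0 0" --pt "1 0 0 0 0 0" --pt "0.9 0 0.2 0 0 0" --pt "0.7 0 0.2 0 0 0" --pt "0.4 0 0.1 0 0 0" --pt "0.2 0 0 0 0 0" --pt "0 0 0 0 0 0" --pt "0 0 0 0 0 0"

```text
time: 12.3
tool_pos: [0.5765, 0.4397, 0.2715]
eef_rot: [[0.999, -0.043, -0.0], [-0.043, -0.999, 0.0], [-0.0, -0.0, -1.0]]
contact_force: [0.4, 0.1, -2.7]
gripper_width: 0.0058
grip_force: 58.5
```

Run:
```python
from h import *
st()
def cloud(p):
    f=210/np.tan(np.radians(p['fov_y'])/2); v,u=np.mgrid[:420,:560]; z=p['z_map']
    w=np.stack([(u-p['cx'])/f*z,-(v-p['cy'])/f*z,-z],-1)@np.array(p['rotation']).T+p['eye']; w[z==0]=np.nan; return w
for n in ['scene','top','wrist']:
    p=imaging.snapshot(n); print(n)
    for t in ['hook_tips','hook_seat','pail','pail_hoop','pail_middle']:
        print(t,[(round(d['conf'],2),np.round(world(p,d['at']),4)) for d in imaging.place_of(p,t)[:2]])
    w=cloud(p)
    for nm,lo,hi in [('L',[.52,.31,.195],[.555,.37,.245]),('R',[.59,.31,.195],[.63,.37,.245]),('bar',[.51,.40,.25],[.64,.48,.29])]:
        q=w[((w>lo)&(w<hi)).all(-1)]
        if len(q)>10: print(nm,len(q),np.percentile(q,[2,50,98],axis=0).round(4).tolist())
    if n=='scene': sc=p['color'][230:400,300:480]
    if n=='wrist': save('d_wrist.png',p['color'])
save('d_scene.png',cv2.resize(sc,None,fx=3.2,fy=3.2,interpolation=2))
```

```text
{'time': 12.3, 'qpos': [-0.306, 0.672, -0.652, 1.328, 0.406, 1.274, -2.583], 'tool_pos': [0.577, 0.44, 0.272], 'contact_force': [0.365, 0.055, -2.677], 'grip_force': 58.487, 'gripper_width': 0.006}
scene
hook_tips [(0.55, array([0.5763, 0.3502, 0.2335]))]
hook_seat [(0.77, array([0.5701, 0.3337, 0.2148]))]
pail [(0.75, array([0.5758, 0.4348, 0.1069])), (0.56, array([ 0.718 , -0.0537,  0.0029]))]
pail_hoop [(0.95, array([0.5779, 0.4386, 0.2815]))]
pail_middle [(0.78, array([0.5748, 0.4377, 0.1477]))]
L 81 [[0.5322, 0.3107, 0.2031], [0.5377, 0.3309, 0.2122], [0.5409, 0.3563, 0.2301]]
R 71 [[0.6066, 0.3107, 0.2038], [0.6112, 0.329, 0.2104], [0.6143, 0.3518, 0.2305]]
bar 211 [[0.5725, 0.4246, 0.2529], [0.5969, 0.4382, 0.2812], [0.638, 0.4552, 0.2885]]
top
hook_tips [(0.78, array([0.5728, 0.3508, 0.2277])), (0.34, array([0.5808, 0.4353, 0.1509]))]
hook_seat [(0.71, array([0.5715, 0.3267, 0.2102])), (0.25, array([0.5773, 0.4389, 0.1073]))]
pail [(0.8, array([0.5782, 0.4385, 0.1087]))]
pail_hoop [(0.63, array([0.5771, 0.4384, 0.2764]))]
pail_middle [(0.84, array([0.575 , 0.4374, 0.151 ])), (0.57, array([ 0.7145, -0.2647,  0.0009]))]
L 43 [[0.5332, 0.3126, 0.2045], [0.5366, 0.3365, 0.21], [0.5414, 0.3518, 0.2309]]
R 38 [[0.6075, 0.3146, 0.2036], [0.6108, 0.3387, 0.2101], [0.6152, 0.3491, 0.2299]]
bar 65 [[0.5681, 0.4226, 0.2561], [0.6183, 0.432, 0.2814], [0.6376, 0.4381, 0.2858]]
wrist
hook_tips []
hook_seat [(0.74, array([0.5718, 0.3336, 0.2117]))]
pail [(0.87, array([0.5729, 0.4399, 0.1067]))]
pail_hoop [(0.83, array([0.5779, 0.4375, 0.2774]))]
pail_middle [(0.92, array([0.5718, 0.4375, 0.1456]))]
L 1654 [[0.5319, 0.3106, 0.2035], [0.5369, 0.3266, 0.2131], [0.5399, 0.3588, 0.2291]]
R 1432 [[0.6038, 0.3105, 0.2053], [0.6091, 0.3231, 0.2126], [0.6131, 0.3546, 0.2295]]
bar 7316 [[0.5477, 0.4259, 0.2629], [0.5882, 0.4397, 0.2825], [0.6359, 0.4547, 0.2886]]
```

View pics/d_wrist.png

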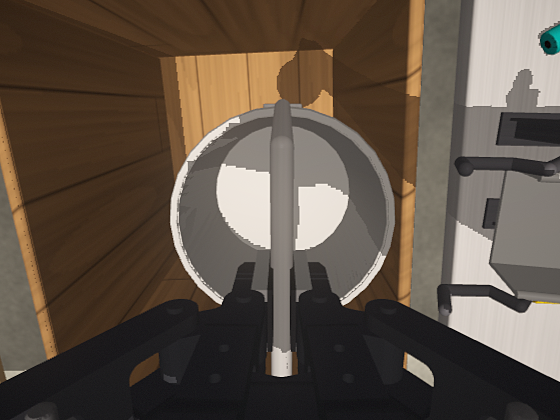

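View pics/d_scene.png

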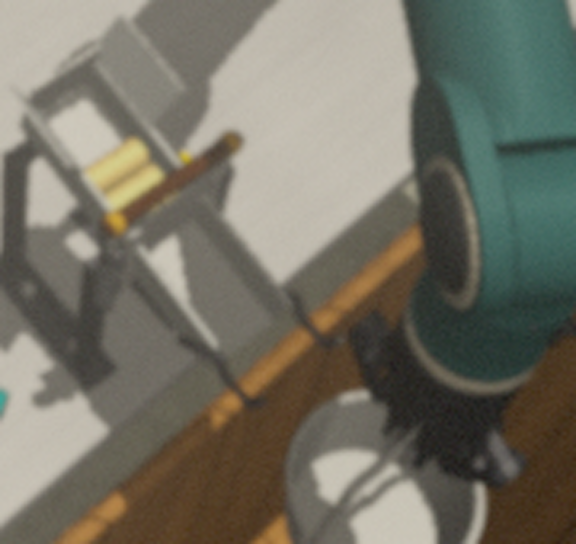

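The wrist view shows the pail hanging straight, bar along image vertical at column 283, and the hooks at (465,165) and (445,295). The scene crop shows the hooks open towards the pail. The seat measures about (0.573, 0.331, 0.212), hook tips 0.230.

Run:
```python
from h import *
plan([.573,.331,.2395],-2.5)
```

```text
TCP [0.5774 0.4391 0.2712] turn first (units) [ 0.  0. -0.] then shift (units) [0.01 5.41 1.59]
```

Call:
drive_tool --pt "0 0.2 0.3 0 0 0" --pt "0 0.4 0.5 0 0 0" --pt "0 0.6 0.5 0 0 0" --pt "0 0.7 0.2 0 0 0" --pt "0 0.7 0.1 0 0 0" --pt "0 0.7 0 0 0 0" --pt "0 0.7 0 0 0 0" --pt "0 0.6 0 0 0 0" --pt "0 0.4 0 0 0 0" --pt "0 0.3 0 0 0 0" --pt "0 0.1 0 0 0 0" --pt "0 0 0 0 0 0" --pt "0 0 0 0 0 0"

```text
time: 14.5
tool_pos: [0.5724, 0.332, 0.2393]
eef_rot: [[0.999, -0.044, -0.0], [-0.044, -0.999, 0.001], [-0.0, -0.001, -1.0]]
contact_force: [-0.3, -0.4, -3.3]
gripper_width: 0.0061
grip_force: 58.5
```

Run:
```python
from h import *
st(); plan([.573,.331,.2045],-2.5)
for n in ['wrist','scene','top']:
    p=imaging.snapshot(n); print(n)
    for t in ['hook_seat','pail','pail_hoop']:
        print(t,[(round(d['conf'],2),np.round(world(p,d['at']),4)) for d in imaging.place_of(p,t)[:2]])
    if n=='wrist': save('e_wrist.png',p['color'])
```

```text
{'time': 14.5, 'qpos': [-0.123, 0.591, -0.666, 1.541, 0.387, 1.144, -2.482], 'tool_pos': [0.572, 0.332, 0.239], 'contact_force': [-0.321, -0.356, -3.314], 'grip_force': 58.49, 'gripper_width': 0.006}
TCP [0.5724 0.332  0.2393] turn first (units) [-0.  0.  0.] then shift (units) [0.03 0.05 1.74]
wrist
hook_seat []
pail [(0.73, array([0.5704, 0.331 , 0.0744])), (0.57, array([0.5715, 0.3319, 0.2469]))]
pail_hoop [(0.7, array([0.5694, 0.3298, 0.2459]))]
scene
hook_seat [(0.67, array([0.5684, 0.3293, 0.2161])), (0.6, array([ 0.4617, -0.6062,  0.0077]))]
pail [(0.81, array([0.5735, 0.3283, 0.075 ]))]
pail_hoop [(0.89, array([0.5747, 0.3284, 0.244 ]))]
top
hook_seat [(0.91, array([0.5734, 0.3269, 0.2114]))]
pail [(0.75, array([0.5725, 0.324 , 0.0714]))]
pail_hoop [(0.64, array([0.5674, 0.3306, 0.2431]))]
```

View pics/e_wrist.png

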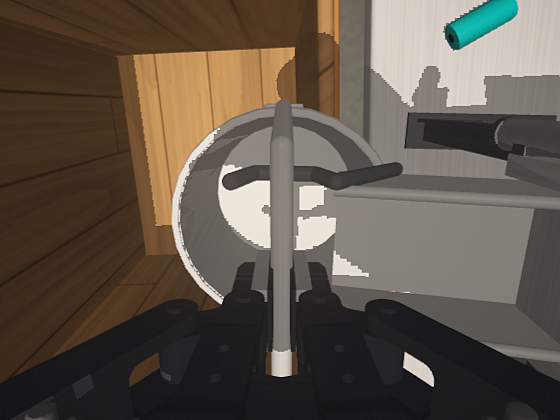

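The bar (column 283) stands between the hook tip (232) and the hump (about 340), over the U. Lower it.

Call:
drive_tool --pt "0 0 0.3 0 0 0" --pt "0 0 0.4 0 0 0" --pt "0 0 0.4 0 0 0" --pt "0 0 0.3 0 0 0" --pt "0 0 0.2 0 0 0" --pt "0 0 0.1 0 0 0" --pt "0 0 0 0 0 0" --pt "0 0 0 0 0 0"

```text
time: 15.9
tool_pos: [0.5727, 0.3315, 0.2055]
eef_rot: [[0.999, -0.044, 0.0], [-0.044, -0.999, 0.0], [0.0, -0.0, -1.0]]
contact_force: [0.8, 0.4, -3.1]
gripper_width: 0.006
grip_force: 58.5
```

Call:
drive_tool --pt "0 0 0.1 0 0 0" --pt "0 0 0.05 0 0 0" --pt "0 0 0 0 0 0"

```text
time: 16.2
tool_pos: [0.573, 0.3316, 0.2036]
eef_rot: [[0.999, -0.044, 0.002], [-0.044, -0.999, 0.001], [0.002, -0.001, -1.0]]
contact_force: [-0.6, -1.0, 3.8]
gripper_width: 0.0059
grip_force: 59.2
```

Seated: the force went from -3 to +4 N. Let go.

Call:
drive_tool --pt "0 0 0 0 0 0" --pt "0 0 0 0 0 0" --pt "0 0 0 0 0 0" --pt "0 0 0 0 0 0" --pt "0 0 0 0 0 0" --jaw 0.6

```text
time: 16.7
tool_pos: [0.5726, 0.3313, 0.2021]
eef_rot: [[0.999, -0.044, -0.0], [-0.044, -0.999, -0.0], [-0.0, 0.0, -1.0]]
contact_force: [0.4, 0.1, -0.0]
gripper_width: 0.0343
grip_force: 0.0
```

Run:
```python
from h import *
st()
for n in ['wrist','scene','top']:
    p=imaging.snapshot(n); print(n)
    for t in ['pail','pail_hoop']:
        print(t,[(round(d['conf'],2),np.round(world(p,d['at']),4)) for d in imaging.place_of(p,t)[:2]])
```

```text
{'time': 16.7, 'qpos': [-0.132, 0.626, -0.649, 1.575, 0.413, 1.082, -2.501], 'tool_pos': [0.573, 0.331, 0.202], 'contact_force': [0.45, 0.135, -0.042], 'grip_force': 0.0, 'gripper_width': 0.034}
wrist
pail [(0.61, array([0.5695, 0.3326, 0.0384]))]
pail_hoop [(0.74, array([0.5725, 0.3276, 0.2095]))]
scene
pail [(0.56, array([ 0.3669, -0.447 ,  0.0018])), (0.55, array([0.574 , 0.3304, 0.0413]))]
pail_hoop [(0.57, array([0.5749, 0.3291, 0.2125]))]
top
pail [(0.7, array([0.5712, 0.3315, 0.0376]))]
pail_hoop [(0.74, array([ 0.4575, -0.6052,  0.0015])), (0.72, array([0.5731, 0.3296, 0.2072]))]
```

Call:
drive_tool --pt "0 0 -0.2 0 0 0" --pt "0 0 -0.4 0 0 0" --pt "0 0 -0.8 0 0 0" --pt "0 0 -1 0 0 0" --pt "0 0 -1 0 0 0" --pt "0 0 -1 0 0 0" --pt "0 0 -1 0 0 0" --pt "0 0 -1 0 0 0" --pt "0 0 -0.8 0 0 0" --pt "0 0.4 -0.5 0 0 0" --pt "0 0.8 -0.2 0 0 0" --pt "0 1 0 0 0 0" --pt "0 1 0 0 0 0" --pt "0 1 0 0 0 0" --pt "0 0.6 0 0 0 0" --pt "0 0.3 0 0 0 0" --pt "0 0 0 0 0 0" --jaw 0.3

```text
time: 18.85
tool_pos: [0.5683, 0.2282, 0.3601]
eef_rot: [[0.999, -0.046, -0.0], [-0.046, -0.999, -0.0], [-0.0, 0.0, -1.0]]
contact_force: [-0.4, 0.6, -0.4]
gripper_width: 0.0595
grip_force: 0.0
```

Run:
```python
from h import *
st()
for n in ['scene','top','wrist']:
    p=imaging.snapshot(n); print(n)
    for t in ['pail','pail_hoop','gate_grip','stub0']:
        print(t,[(round(d['conf'],2),np.round(world(p,d['at']),4)) for d in imaging.place_of(p,t)[:3]])
    f=210/np.tan(np.radians(p['fov_y'])/2); v,u=np.mgrid[:420,:560]; z=p['z_map']
    w=np.stack([(u-p['cx'])/f*z,-(v-p['cy'])/f*z,-z],-1)@np.array(p['rotation']).T+p['eye']; w[z==0]=np.nan
    for k,(lo,hi) in enumerate([([.49,.17,.278],[.65,.25,.30])]):
        q=w[((w>lo)&(w<hi)).all(-1)]
        if len(q)>20:
            vx,vy,x0,y0=cv2.fitLine(q[:,:2].astype(np.float32),cv2.DIST_HUBER,0,.01,.01).ravel()
            print('handle',len(q),round(np.degrees(np.arctan(vy/vx)),1),x0,y0,np.percentile(q,[1,50,99],axis=0).round(4).tolist())
save('f_wrist.png',p['color'])
plan([.567,.2075,.277],-2.5)
```

```text
{'time': 18.85, 'qpos': [0.083, 0.408, -0.708, 1.521, 0.27, 1.313, -2.271], 'tool_pos': [0.568, 0.228, 0.36], 'contact_force': [-0.408, 0.58, -0.351], 'grip_force': 0.0, 'gripper_width': 0.06}
scene
pail [(0.72, array([ 0.7177, -0.0524,  0.0018])), (0.68, array([0.5734, 0.3297, 0.0401]))]
pail_hoop [(0.78, array([0.5745, 0.3296, 0.2129]))]
gate_grip [(0.72, array([0.5643, 0.2084, 0.2859]))]
stub0 [(0.74, array([0.7009, 0.1488, 0.011 ])), (0.68, array([0.5657, 0.1448, 0.2224])), (0.48, array([0.5611, 0.1731, 0.2156]))]
handle 286 -3.3 0.5755792 0.21089396 [[0.5205, 0.1996, 0.2821], [0.5798, 0.2107, 0.2901], [0.6284, 0.2186, 0.2957]]
top
pail []
pail_hoop [(0.28, array([0.567 , 0.1948, 0.2069]))]
gate_grip [(0.88, array([0.5686, 0.208 , 0.2875]))]
stub0 [(0.69, array([0.5658, 0.1956, 0.2066])), (0.66, array([0.56  , 0.1485, 0.2206])), (0.5, array([0.5644, 0.1714, 0.2165]))]
handle 222 -4.6 0.563601 0.20539294 [[0.5038, 0.1966, 0.2817], [0.5549, 0.2054, 0.2901], [0.6274, 0.2178, 0.2957]]
wrist
pail [(0.75, array([0.5719, 0.3344, 0.0395])), (0.19, array([0.5704, 0.3309, 0.0787]))]
pail_hoop [(0.82, array([0.5761, 0.3318, 0.2108]))]
gate_grip [(0.91, array([0.5644, 0.2144, 0.2881]))]
stub0 [(0.96, array([0.5584, 0.1535, 0.2211])), (0.93, array([0.7008, 0.1481, 0.0143])), (0.66, array([0.5611, 0.1763, 0.2187]))]
handle 5375 -3.5 0.56925565 0.21156034 [[0.5041, 0.2014, 0.2852], [0.5718, 0.2117, 0.2912], [0.6259, 0.2219, 0.2946]]
TCP [0.5681 0.2294 0.3602] turn first (units) [ 0.  0. -0.] then shift (units) [-0.01  1.1   4.16]
```

View pics/f_wrist.png

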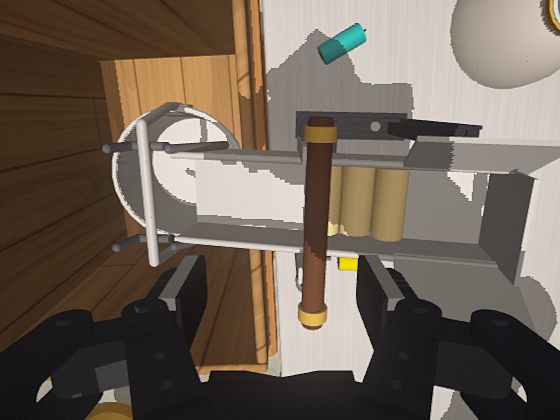

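The wrist view shows the hoop lying in both hooks (bar at column 150). The wooden handle runs from (320,120) to (312,325), with three cream stubs behind the gate at (335–410, 200).

Call:
drive_tool --pt "-0.1 0.5 0.3 0 0 0.06" --pt "0 0.45 0.6 0 0 0" --pt "0 0 0.8 0 0 0" --pt "0 0 0.8 0 0 0" --pt "0 0 0.7 0 0 0" --pt "0 0 0.5 0 0 0" --pt "0 0 0.35 0 0 0" --pt "0 0 0 0 0 0" --pt "0 0 0 0 0 0"

```text
time: 20.5
tool_pos: [0.5654, 0.2107, 0.2796]
eef_rot: [[0.999, -0.053, 0.001], [-0.053, -0.999, 0.0], [0.0, -0.0, -1.0]]
contact_force: [-0.2, -0.8, 0.5]
gripper_width: 0.0597
grip_force: 0.0
```

Call:
drive_tool --pt "0 0 0 0 0 0" --pt "0 0 0 0 0 0" --pt "0 0 0 0 0 0" --pt "0 0 0 0 0 0" --pt "0 0 0 0 0 0" --pt "0 0 0 0 0 0" --pt "0 0 0 0 0 0" --jaw 1 --grip_force 80

```text
time: 21.2
tool_pos: [0.5653, 0.21, 0.2799]
eef_rot: [[0.999, -0.054, 0.0], [-0.054, -0.999, -0.001], [0.0, 0.001, -1.0]]
contact_force: [-1.3, -3.9, 5.1]
gripper_width: 0.0112
grip_force: 78.1
```

Call:
drive_tool --pt "0 0 -0.2 0 0 0" --pt "0 0 -0.4 0 0 0" --pt "0 0 -0.5 0 0 0" --pt "0 0 -0.5 0 0 0" --pt "0 0 -0.3 0 0 0" --pt "0 0 -0.1 0 0 0" --pt "0 0 0 0 0 0" --pt "0 0 0 0 0 0" --pt "0 0 0 0 0 0" --pt "0 0 0 0 0 0"

```text
time: 22.2
tool_pos: [0.5652, 0.21, 0.3189]
eef_rot: [[0.999, -0.054, -0.0], [-0.054, -0.999, -0.001], [-0.0, 0.001, -1.0]]
contact_force: [3.7, -4.3, -9.6]
gripper_width: 0.0113
grip_force: 78.0
```

Run:
```python
from h import *
st()
for n in ['scene','top','wrist']:
    p=imaging.snapshot(n); print(n)
    for t in ['gate_grip','stub0','pail','pail_hoop']:
        print(t,[(round(d['conf'],2),np.round(world(p,d['at']),4)) for d in imaging.place_of(p,t)[:4]])
    if n=='scene': a=cv2.resize(p['color'][250:350,290:400],(400,364),interpolation=2)
    if n=='wrist': b=cv2.resize(p['color'],(400,300)); save('g_w.png',p['color']); np.save('gz.npy',p['z_map'])
b=np.vstack([b,np.zeros((64,400,3),np.uint8)]); save('g_mix.png',np.hstack([a,b]))
```

```text
{'time': 22.2, 'qpos': [0.11, 0.417, -0.697, 1.601, 0.281, 1.227, -2.265], 'tool_pos': [0.565, 0.21, 0.319], 'contact_force': [3.664, -4.334, -9.584], 'grip_force': 78.031, 'gripper_width': 0.011}
scene
gate_grip [(0.73, array([0.5657, 0.2061, 0.3284]))]
stub0 [(0.72, array([0.699 , 0.1481, 0.0105])), (0.62, array([0.5768, 0.3696, 0.0923])), (0.61, array([0.5753, 0.3447, 0.0497])), (0.6, array([0.5719, 0.3493, 0.2348]))]
pail [(0.77, array([0.5736, 0.3292, 0.0424]))]
pail_hoop [(0.88, array([0.5753, 0.3305, 0.2137]))]
top
gate_grip [(0.65, array([0.5688, 0.2092, 0.3236]))]
stub0 [(0.55, array([0.4269, 0.1296, 0.0124])), (0.45, array([0.7055, 0.1539, 0.0124]))]
pail [(0.66, array([ 0.4602, -0.607 ,  0.0015]))]
pail_hoop []
wrist
gate_grip [(0.73, array([0.563 , 0.2153, 0.3256]))]
stub0 [(0.87, array([0.7016, 0.1488, 0.0108])), (0.66, array([0.5762, 0.3688, 0.0565]))]
pail [(0.79, array([0.5673, 0.3347, 0.0421])), (0.73, array([0.5631, 0.2129, 0.3257]))]
pail_hoop [(0.94, array([0.5759, 0.3328, 0.2078]))]
```

View pics/g_mix.png

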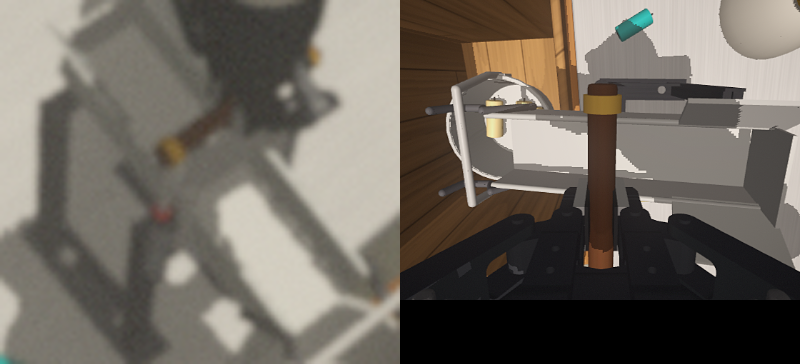

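Run:
```python
from h import *
st()
for n in ['scene','wrist']:
    p=imaging.snapshot(n)
    f=210/np.tan(np.radians(p['fov_y'])/2); v,u=np.mgrid[:420,:560]; z=p['z_map']
    w=np.stack([(u-p['cx'])/f*z,-(v-p['cy'])/f*z,-z],-1)@np.array(p['rotation']).T+p['eye']; w[z==0]=np.nan
    q=w[((w>[.585,.18,.315])&(w<[.64,.24,.345])).all(-1)]
    print(n,'handle',len(q),np.percentile(q,[1,50,90,99],axis=0).round(4).tolist())
    c=p['color'].astype(int); m=(c[...,0]>1.5*c[...,1])&(c[...,0]>1.5*c[...,2])&(c[...,0]>60)&((w>[.48,.17,.2])&(w<[.66,.25,.31])).all(-1)
    q=w[m]; print('red',len(q),np.round(q,4).tolist()[:30])
    print([(round(d['conf'],2),np.round(world(p,d['at']),4)) for d in imaging.place_of(p,'stub0')[:6]])
    if n=='scene': save('h_ring.png',cv2.resize(p['color'][290:330,310:360],None,fx=12,fy=12,interpolation=cv2.INTER_CUBIC))
    else: save('h_pail.png',cv2.resize(p['color'][60:310,0:260],None,fx=2.3,fy=2.3))
a=cv2.imread('pics/h_ring.png');b=cv2.imread('pics/h_pail.png'); b=cv2.resize(b,(300,288)); a=cv2.resize(a,(500,400))
o=np.zeros((400,800,3),np.uint8); o[:,:500]=a; o[:288,500:]=b; cv2.imwrite('pics/h_mix.png',o)
```

```text
{'time': 22.95, 'qpos': [0.11, 0.417, -0.697, 1.601, 0.281, 1.227, -2.265], 'tool_pos': [0.565, 0.21, 0.319], 'contact_force': [3.769, -3.467, -9.847], 'grip_force': 77.996, 'gripper_width': 0.012}
scene handle 132 [[0.5861, 0.1996, 0.3192], [0.6102, 0.2095, 0.3294], [0.6253, 0.2137, 0.3319], [0.6281, 0.2152, 0.3345]]
red 3 [[0.625, 0.2074, 0.251], [0.623, 0.2087, 0.2505], [0.6205, 0.2095, 0.2486]]
[(0.7, array([0.6995, 0.1495, 0.0104])), (0.63, array([0.5645, 0.3058, 0.0482])), (0.48, array([0.578 , 0.3257, 0.054 ])), (0.44, array([0.5791, 0.3748, 0.0532]))]
wrist handle 5451 [[0.5857, 0.2001, 0.3243], [0.6086, 0.2088, 0.3301], [0.623, 0.2145, 0.3322], [0.6267, 0.2164, 0.3335]]
red 0 []
[(0.96, array([0.7005, 0.1517, 0.014 ])), (0.94, array([0.5781, 0.3725, 0.0542]))]
```

View pics/h_mix.png

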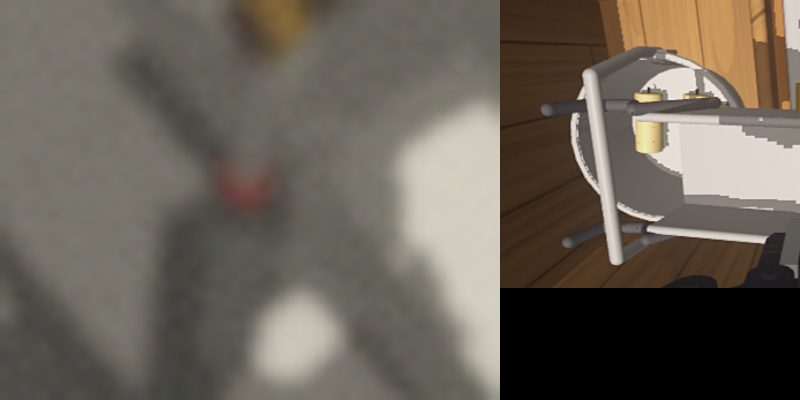

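All three stubs are in the hanging pail, at heights 48–54 mm. The red ring at (245,185) in the crop sits right at the tube top, and the gate reads about 39 mm. I'll raise it 2 mm so the rings clear the tubes.

Call:
drive_tool --pt "0 0 -0.1 0 0 0" --pt "0 0 0 0 0 0" --pt "0 0 0 0 0 0" --pt "0 0 0 0 0 0" --pt "0 0 0 0 0 0" --pt "0 0 0 0 0 0"

```text
time: 23.75
tool_pos: [0.5652, 0.21, 0.321]
eef_rot: [[0.999, -0.054, -0.0], [-0.054, -0.999, -0.001], [-0.0, 0.001, -1.0]]
contact_force: [3.1, -4.9, -9.1]
gripper_width: 0.011
grip_force: 78.0
```

Run:
```python
from h import *
st()
p=imaging.snapshot('wrist')
f=210/np.tan(np.radians(p['fov_y'])/2); v,u=np.mgrid[:420,:560]; z=p['z_map']
w=np.stack([(u-p['cx'])/f*z,-(v-p['cy'])/f*z,-z],-1)@np.array(p['rotation']).T+p['eye']; w[z==0]=np.nan
q=w[((w>[.585,.18,.315])&(w<[.64,.24,.345])).all(-1)]; g=np.median(q[:,2])-.2912
print('gate',g,[np.round(world(p,d['at']),3) for d in imaging.place_of(p,'pail')[:1]])
if .0385<g<.044: print(hand_in())
```

```text
{'time': 23.75, 'qpos': [0.11, 0.416, -0.698, 1.598, 0.279, 1.231, -2.264], 'tool_pos': [0.565, 0.21, 0.321], 'contact_force': [3.058, -4.939, -9.109], 'grip_force': 78.048, 'gripper_width': 0.011}
gate 0.04107731310706664 [array([0.57 , 0.34 , 0.037])]
the job is handed in; nothing more can be done
None
```

The job is handed in at 23.8 s: the pail hangs on both hooks with the three cream stubs in it, and the gripper is holding the gate handle at about 41 mm, just past the 40 mm mark.

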